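# Slide the bath pot over to the other hotplate ring

## Robot

A 6-joint arm with a two-finger parallel gripper is mounted at the origin on the work surface. World frame = base frame: x ahead of the robot, y to its left, z up, the work surface at z = 0. Lengths are in m, angles in rad, forces in N, time in s.
With the tool pointing down it reaches from about 0.35 to 0.975 m from the base axis. Payload 17.4 kg.
Tool frame: the origin (TCP) lies at the very end of the fingers, on their centre line; the grasp point (between the pads) lies bot.grip_point_offset behind it (bot.grip_point_offset is the distance from the TCP to the grasp point, in m); z points along the fingers, y is the direction in which the jaws open and shut (so a half turn about z gives the same grasp; the last joint's range is limited). The gripper opens to 85 mm and grips with 20 to 120 N. Pads are 22 mm wide; open, the fingers measure 114 mm over their backs; the gripper's body (76 mm by 85 mm) begins 54 mm behind the grasp point. The pads swing forward as they close: fully open they stand 13 mm farther back than shut.
Start: joints at [-1.209, 0.116, 1.442, -0, 1.584, -0.038], TCP at [0.263, -0.622, 0.231] pointing down, gripper open.
Joint ranges: [-2.83, 2.83], [-0.83, 2.19], [0.07, 2.5], [-1.14, 4.28], [0.01, 3], [-2.97, 2.97]. Speed limits (rad/s): [1.89, 1.89, 2.22, 3.14, 3.14, 3.14].

## Interface

Orientations are given as a rotation vector (axis times angle).
In Python, from cell import bot gives the robot as it stands.
- The arm moves only by the tool send_rows, never from a script. Its argument "motion" is a list that holds one entry, the list of rows, each a list of 7 numbers: the closure, from -1 (fully open) to 1 (shut), then the shift along the world's x, y, z scaled (see below), then the turn, a rotation vector about the world's x, y, z scaled (see below). In form: [[[fingers, tx, ty, tz, wx, wy, wz], ...]]. A call has 1 to 5 rows; each row is the pose to reach, as a shift and turn from the pose commanded when the call began; what a row does not reach only later rows make up. The controller multiplies each number of a shift by 0.15 m and each number of a turn by pi/2 rad. A row lasts 1/8 s, in which the tool goes at most 62.5 mm and 10.7 degrees, less where a joint would pass 70% of its speed; a pose out of reach is approached as far as the arm can. A call with a number of a shift or a turn outside -1 to 1 is refused whole. A call with a gripper value outside its range is refused whole. The fingers move at their own pace and stop on an object; "force" is the grip in N (left out, the last holds). Time passes only in rows, so rows that repeat a pose let the fingers close. It gives the time, the measured TCP pose, the force and the opening at its end, in the units of the state.
- bot.state(): the state, without advancing time (a new reading comes with each control period).
- bot.read_camera(name): name is "scene" or "top"; returns (picture, depth): 400x640x3 uint8, red, green, blue; 400x640 float32, m along the optical axis (not along the pixel's ray), 0 where there is no reading.
- bot.calibration(name): a dict with "K" (3x3 intrinsics, pixels), "R" (3x3) and "t" (3): a world point X has camera coordinates R X + t. Camera axes: x right, y down, z forward; pixel columns grow to the right and rows downward; lengths in m; the calibration is good to about 2 mm. A picture is of the moment at which its call begins. calibration takes no time and is no camera call.
- bot.close_job(): hands the job in, once; it reports no verdict.
The state is a dict: "time": time; "joint_positions": joint angles; "joint_velocities": joint speeds; "tau": joint torques, N m; "ee_pos": TCP position; "tool_rot": TCP orientation; "ft_force": force on the tool from outside, world axes, zero at the start; "torque": the same for the moment, N m; "opening": finger opening in m.
Only numpy, scipy, OpenCV 4.12 (cv2) and the standard library are available. Lean on these libraries where they do the work, as an engineer would, in place of code of your own. Each camera call takes 0.05 s, during which the arm holds its last target. There are 200 camera calls.

## Task

The pot has to go over to the other ring of the twin hotplate, where the dip basket is standing. First hang the basket by its crook over the arm of the drip stand and, while still holding it, tug it gently downwards to feel that it is held before you let go; then slide the pot sideways over the glass, without lifting or tipping it and without touching its loose lid, until it stands centred on the free ring. Leave everything else on the bench where it is.

Things in the scene. Friction and masses are not known exactly. Their poses are not given: they have to be found in the camera images.
- hob: Twin glass-ceramic hotplate, fixed, steel housing 320 (its x) x 500 (its y) x 70 mm high with a flat black glass top; two black dials stick out 16 mm from its front (-x) face. Origin: centre of its underside, on the bench. z up. A small amber bottle stands on the glass at the back, midway between the rings.
- ring_left (a point): Centre of the hotplate's left (+y) printed ring on the glass surface, 70 mm above the bench. The ring is a thin pale circle 171 mm across, flush with the glass. The two ring centres are 240 mm apart.
- ring_right (a point): Centre of the right (-y) printed ring, likewise.
- pot: Plain straight-sided round steel pot without handles, 160 mm outside diameter, wall 72 mm high, standing on one of the two rings; 0.5 to 1 kg with its lid (hidden). It slides on the glass under a push of about 3 to 7 N, does not coast, and does not tip when pushed on its wall. Origin: centre of its underside, z up.
- lid: Loose steel lid on the pot's rim, 153 mm across, so that its 3 mm edge lies about 3 mm inside the pot's wall all round; a spigot with 1.5 mm play centres it. Black knob 34 mm across, its top 33 mm above the rim (105 mm above the glass). Not to be touched. Origin: centre of the lid at rim height (72 mm above the pot's underside).
- basket: Wire dip basket, 74 mm across, 50 mm high, 0.12 to 0.24 kg (hidden), upright on the ring where the pot must go. At x = -37 mm an 8 mm round handle rises and bends over at the top into a crook towards +x, in the basket's x-z plane, ending in a downward lip. Top 171 mm, lip's end 138 mm above the underside; gap inside the crook x = -29 to +17 mm. Origin: centre of its underside.
- basket_grip (a point): Centre of the black sleeve on the handle, where to hold the basket: 16 (basket x) x 10 (basket y) x 36 mm high, at basket x = -37 mm, 132 mm above the underside. Pinch its 10 mm from straight above, one finger on either side in basket y; the crook rises 39 mm above this point. Axes as the basket.
- crook_top (a point): Highest point of the crook's underside, where the stand's arm should bear: basket x = -8 mm, 163 mm above the underside, so 29 mm in x and 31 mm in z from basket_grip. Hung from here the basket hangs within about 5 degrees of plumb. Axes as the basket.
- stand: Drip stand, fixed: steel tray 200 (x) x 130 (y) x 18 mm, 12 mm post at its back (x = +75 mm), 262 mm high, and on it a clamp with a level arm, 10 mm round rod, along -x, ending at x = -78 mm with a tip turned up 15 mm. The tight clamp is set by hand, so the arm's height differs each time. A pull of 5 to 15 N is a proper gentle tug; above 25 N overloads it. Origin: centre of the tray's underside.
- drip_point (a point): Place over the tray where the crook should hang on the arm, 225 mm above the bench, 95 mm in front of the post; 40 mm either way along the arm is as good. Only its x and y are sure: the arm's top (where the crook bears) is 0 to 15 mm above or below this point; feel for it. The arm runs along its x (stand axes); the basket hangs with its crook plane at right angles to that, handle on either side.
- stain_bottle: Small amber bottle, 42 mm across, 85 mm high, at the back of the hotplate midway between the rings; a bystander. Origin: underside.
- lacquer_bottle: Amber bottle, 68 mm across, 170 mm high, behind the hotplate; a bystander. Origin: underside.
- cap_jar: Clear jar with steel cap, 76 mm across, 100 mm high, behind the hotplate; a bystander. Origin: underside.
- beaker: White open beaker, 76 mm across, 100 mm high, behind the drip stand; a bystander. Origin: underside.
- brush: Brush, 190 mm long, lying on the bench to the right (-y) of the hotplate; a bystander.

How it is judged:
On the way, in this order (a step that is already met when the one before it is completed fails the run):
1. the basket, still held, is hung by its crook over the stand's arm and tugged down: at least 4.5 N on the arm for 0.2 s (contact force between basket and stand above 4.5 N and contact force between the fingers and basket above 1 N and x of crook_top in the frame of drip_point between -0.045 and 0.045 m and y of crook_top in the frame of drip_point between -0.025 and 0.025 m and z of crook_top in the frame of drip_point between -0.022 and 0.028 m), for 0.2 s.
2. the basket is let go and hangs from the arm by itself (contact force between the fingers and basket below 0.05 N and contact force between basket and stand above 0.5 N and x of crook_top in the frame of drip_point between -0.045 and 0.045 m and y of crook_top in the frame of drip_point between -0.025 and 0.025 m and z of crook_top in the frame of drip_point between -0.022 and 0.028 m), for 0.3 s.
3. the pot has been slid to the other ring and stands centred on it within 12 mm (distance of pot from where it was at the start of the episode above 0.19 m and (distance between pot and ring_left below 0.012 m or distance between pot and ring_right below 0.012 m)), for 0.2 s.
At the end, for the whole second after the job is handed in: The pot stands at rest, upright, on the ring it did not start on, its centre within 12 mm of the ring's centre, its lid still seated; the basket hangs free by its crook from the stand's arm, upright and clear of the tray, within 45 mm of the drip point along the arm (all of step 3 and linear speed of pot below 0.02 m/s and angle between pot's own z axis and vertical below 0.03 rad and z of lid in the frame of pot between 0.069 and 0.075 m and contact force between basket and stand above 0.5 N and angle between basket's own z axis and vertical below 0.3 rad and linear speed of basket below 0.1 m/s and x of crook_top in the frame of drip_point between -0.045 and 0.045 m and y of crook_top in the frame of drip_point between -0.025 and 0.025 m and z of crook_top in the frame of drip_point between -0.022 and 0.028 m); the robot touches nothing.
It fails at once if the pot is lifted more than 5 mm off the glass (z of pot in the frame of hob above 0.075 m).
It fails at once if the pot is tipped more than about 5 degrees (angle between pot's own z axis and vertical above 0.09 rad).
It fails at once if the lid is touched by the gripper or arm (contact force between any of the fingers, the arm and lid above 0.5 N).
It fails at once if the stand's arm is loaded above 25 N (contact force between basket and stand above 25 N).
It fails at once if a bystander is moved more than 20 mm (distance of any of stain_bottle, lacquer_bottle, cap_jar, beaker, brush from where it was at the start of the episode above 0.02 m).
It also fails if it takes over 64 s, if anything falls off the work surface, if the arm or the gripper's body presses on something with over 40 N, if the wrist force passes 120 N, or if a joint passes its speed limit or range.

## Working session

There is one attempt and no reset: what is moved stays moved. The work goes in short steps, Python scripts to look and compute and a tool call to move; the robot and the scene stay as the last step left them, time stands still between calls to the robot, and variables do not carry over. Pictures are saved under pics/ and viewed, about 8 in all and at most 12, crops included, and the job is handed in when it is done.

Besides the shell and the picture viewer there is one more tool, called after "Emit:" by a JSON object that holds its "method" and its "body", one argument or row to a line. send_rows: Moves the arm, as the interface text tells. Its arguments: {"type":"object","properties":{"motion":{"type":"array"},"force":{"type":"number"}},"required":["motion"]}

```bash
mkdir -p pics; ls; cat > h.py <<'E'
import numpy as np, cv2
from cell import bot
def grab(n,tag):
    p,d=bot.read_camera(n); np.savez(f'{tag}.npz',p=p,d=d); return p,d
def ray(n,u,v,z):
    c=bot.calibration(n);K,R,t=map(np.array,(c['K'],c['R'],c['t']))
    o=-R.T@t; r=R.T@np.linalg.solve(K,[u,v,1.]); return o+r*(z-o[2])/r[2]
def pts(n,d):
    c=bot.calibration(n);K,R,t=map(np.array,(c['K'],c['R'],c['t']))
    v,u=np.indices(d.shape); c=np.stack([(u-K[0,2])/K[0,0]*d,(v-K[1,2])/K[1,1]*d,d],-1)
    P=(c-t)@R; P[d==0]=np.nan; return P
def proj(n,X):
    c=bot.calibration(n);q=np.array(c['K'])@(np.array(c['R'])@X+c['t']); return q[:2]/q[2]
E
python3 - <<'E'
from h import *
for n in('top','scene'):
    p,d=grab(n,n+'0'); cv2.imwrite(f'pics/{n}0.png',p[...,::-1])
    c=bot.calibration(n); print(n,-np.array(c['R']).T@c['t'],np.array(c['R'])[2],c['K'][0][0])
print(bot.state(),bot.grip_point_offset)
E
```

```text
pics
top [ 0.37559059 -0.08929523  1.38978863] [ 0.16226362  0.00454914 -0.98673696] 444.799148606317
scene [1.62667411 0.18695018 1.25339147] [-0.67304454 -0.15698931 -0.7227485 ] 520.5168675094582
{'time': 0.1, 'joint_positions': array([-1.20876881e+00,  1.16466565e-01,  1.44219612e+00, -1.60205394e-05,
        1.58403249e+00, -3.77693604e-02]), 'joint_velocities': array([ 0.00058631, -0.00095592, -0.00140175, -0.001289  ,  0.00047846,
        0.00127575]), 'tau': array([ 2.41901333e-03, -7.33668923e+01, -6.33791041e+01, -6.72495753e-05,
        5.26322357e-03, -1.49405804e-05]), 'ee_pos': array([ 0.26267494, -0.62160124,  0.23061821]), 'tool_rot': array([-3.07796952e+00, -6.23609549e-01,  3.04279247e-04]), 'ft_force': array([0.05423061, 0.19708352, 0.36063246]), 'torque': array([-0.0315358 ,  0.03251928, -0.00991988]), 'opening': 0.08570214190601946} 0.0187
```

View pics/top0.png

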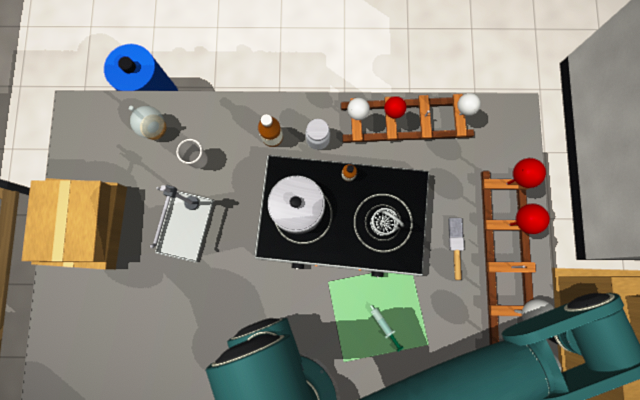

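View pics/scene0.png

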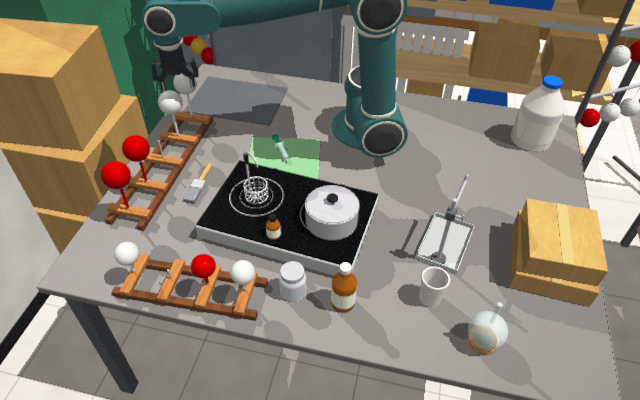

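The top view shows the pot on the left (+y) ring near (298,205), the basket on the right ring near (384,221) and the stand near (185,225). Next I'll zoom in on the basket and the stand.

```bash
python3 - <<'E'
from h import *
t=np.load('top0.npz');s=np.load('scene0.npz')
def crop(p,x,y,w,h,k): return cv2.resize(p[y:y+h,x:x+w],(w*k,h*k),interpolation=cv2.INTER_CUBIC)
a=crop(t['p'],350,185,75,75,4);b=crop(t['p'],145,180,100,75,5)[:300,:500]
a2=crop(s['p'],225,145,75,75,4);b2=crop(s['p'],395,170,100,100,3)
b=crop(t['p'],145,175,100,100,3)
cv2.imwrite('pics/crops.png',np.vstack([np.hstack([a,b]),np.hstack([a2,b2])])[...,::-1])
# glass: black mask in top
p=t['p'].astype(int);m=(p.max(2)<45).astype(np.uint8);m=cv2.morphologyEx(m,cv2.MORPH_CLOSE,np.ones((15,15)))
m[270:]=0
c=max(cv2.findContours(m,0,2)[0],key=cv2.contourArea);r=cv2.minAreaRect(c);print(r)
B=[ray('top',*q,0.07) for q in cv2.boxPoints(r)];print(np.round(B,4));print('size',np.linalg.norm(B[0]-B[1]),np.linalg.norm(B[1]-B[2]),'ctr',np.mean(B,0))
# depth based: pot lid/knob
P=pts('top',t['d']);print('lid z',P[190:220:10,280:320:10,2])
for n,D in(('top',t),('scene',s)):
    P=pts(n,D['d'])
    h=(P[...,2]>.2)&(P[...,2]<.24)&(abs(P[...,0]-.5)<.25)&(P[...,1]>.2)&(P[...,1]<.6)
    print(n,'stand pts',h.sum(),np.round(P[h],3)[:: max(1,h.sum()//25)].tolist())
    h=(P[...,2]>.09)&(P[...,2]<.26)&(abs(P[...,0]-.55)<.2)&(P[...,1]>-.3)&(P[...,1]<-.05)
    print(n,'basket pts',h.sum(),np.round(P[h],3)[:: max(1,h.sum()//30)].tolist())
E
```

```text
((343.15863037109375, 217.7205352783203), (164.974365234375, 108.52546691894531), 5.617580413818359)
[[ 0.4012  0.1037  0.07  ]
 [ 0.7284  0.0813  0.07  ]
 [ 0.6811 -0.4187  0.07  ]
 [ 0.3581 -0.3771  0.07  ]]
size 0.32796412836805405 0.5022297719552697 ctr [ 0.54219352 -0.15271589  0.07      ]
lid z [[0.14891171 0.14744818 0.15342383 0.14666008]
 [0.14845095 0.17380769 0.17637935 0.15112817]
 [0.14779021 0.14862256 0.14983778 0.14869834]]
top stand pts 345 [[0.605, 0.331, 0.223], [0.6, 0.356, 0.219], [0.597, 0.356, 0.218], [0.6, 0.306, 0.206], [0.594, 0.346, 0.209], [0.589, 0.333, 0.222], [0.587, 0.334, 0.217], [0.583, 0.331, 0.225], [0.581, 0.33, 0.221], [0.578, 0.322, 0.221], [0.578, 0.314, 0.204], [0.566, 0.332, 0.211], [0.558, 0.332, 0.212], [0.549, 0.33, 0.215], [0.541, 0.33, 0.212], [0.533, 0.332, 0.214], [0.525, 0.332, 0.211], [0.515, 0.344, 0.207], [0.507, 0.342, 0.21], [0.499, 0.342, 0.21], [0.491, 0.345, 0.207], [0.483, 0.344, 0.21], [0.475, 0.344, 0.208], [0.464, 0.354, 0.215], [0.456, 0.354, 0.211], [0.447, 0.357, 0.224], [0.442, 0.356, 0.225]]
top basket pts 1021 [[0.69
[... 1400 characters left out ...]
0.239], [0.514, -0.292, 0.197], [0.505, -0.297, 0.147], [0.503, -0.293, 0.119], [0.492, -0.289, 0.093], [0.516, -0.065, 0.146], [0.53, -0.056, 0.152], [0.526, -0.235, 0.097], [0.543, -0.071, 0.149], [0.535, -0.238, 0.092], [0.552, -0.057, 0.148], [0.561, -0.249, 0.101], [0.574, -0.091, 0.144], [0.584, -0.08, 0.148], [0.588, -0.066, 0.148], [0.601, -0.085, 0.143], [0.613, -0.057, 0.154], [0.619, -0.065, 0.145], [0.663, -0.164, 0.153], [0.673, -0.164, 0.154], [0.684, -0.163, 0.158], [0.681, -0.174, 0.143], [0.632, -0.068, 0.115], [0.683, -0.168, 0.135], [0.633, -0.064, 0.104], [0.683, -0.153, 0.125], [0.695, -0.161, 0.128], [0.693, -0.166, 0.116], [0.692, -0.16, 0.108], [0.693, -0.161, 0.095]]
```

View pics/crops.png

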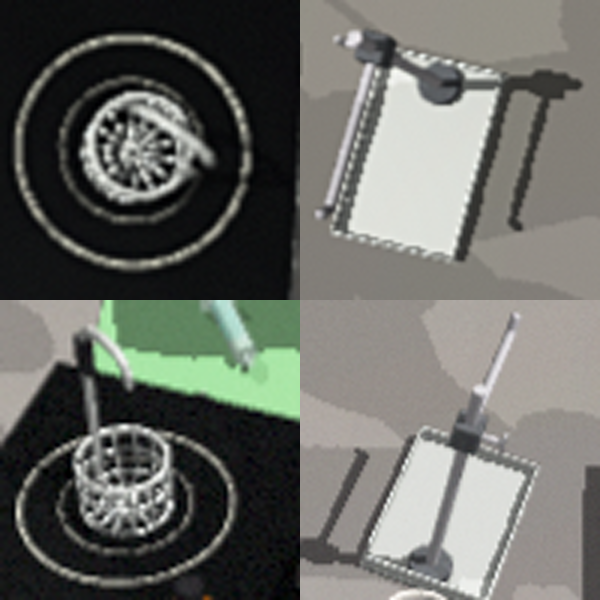

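The crops show the ring circle around the basket. The handle is toward the image right in the top view, with the crook curving to the upper left. The arm runs from the clamp toward the robot. Now I'll fit all of these precisely.

```bash
cat > fit.py <<'E'
from h import *
from scipy.optimize import least_squares
def fitring(p,n,c0):
    g=p.astype(int); m=(g.min(2)>75)
    v,u=np.nonzero(m); c=np.array(c0)
    Q=np.array([ray(n,a,b,.07)[:2] for a,b in zip(u,v) if np.hypot(*(ray(n,a,b,.07)[:2]-c))<.13])
    for tol in(.012,.006,.004,.003,.003):
        q=Q[abs(np.hypot(*(Q-c).T)-.0855)<tol]
        c=least_squares(lambda k:np.hypot(*(q-k).T)-.0855,c,loss='soft_l1',f_scale=.001).x
    e=q-c; return c,len(q),np.ptp(np.arctan2(e[:,1],e[:,0]))
E
python3 - <<'E'
from fit import *
D={n:np.load(n+'0.npz') for n in('top','scene')}
for n in D:
    for c0 in((.524,-.27),(.56,-.03)): print(n,'ring',fitring(D[n]['p'],n,c0))
    P=pts(n,D[n]['d'])
    lid=(abs(P[...,2]-.147)<.006)&(np.hypot(P[...,0]-.575,P[...,1]+.03)<.12)
    v,u=np.nonzero(lid); (x,y),r=cv2.minEnclosingCircle(P[lid][:,:2].astype(np.float32)); print(n,'pot rim circle',x,y,r, 'median z',np.median(P[lid][:,2]))
    k=(abs(P[...,2]-.174)<.006)&(np.hypot(P[...,0]-.575,P[...,1]+.03)<.12); print(n,'knob',np.nanmean(P[k],0),np.ptp(P[k],0))
    # arm
    a=(P[...,2]>.195)&(P[...,2]<.235)&(P[...,0]>.46)&(P[...,0]<.575)&(P[...,1]>.25)&(P[...,1]<.42)
    A=P[a]; k=np.polyfit(A[:,0],A[:,1],1); print(n,'arm y=kx+b',k,'z med/std',np.median(A[:,2]),A[:,2].std(), 'dev',np.std(A[:,1]-np.polyval(k,A[:,0])))
    a=(P[...,2]>.205)&(P[...,0]>.4)&(P[...,0]<.7)&(P[...,1]>.25)&(P[...,1]<.42); print('tip minx',np.sort(P[a][:,0])[:6])
    a=(P[...,2]>.24)&(P[...,2]<.275)&(P[...,0]>.55)&(P[...,0]<.7)&(P[...,1]>.25)&(P[...,1]<.42); print(n,'post',np.mean(P[a],0),a.sum())
    # crook
    a=(P[...,2]>.16)&(P[...,2]<.26)&(np.hypot(P[...,0]-.52,P[...,1]+.27)<.1); B=P[a]
    m=B[:,:2].mean(0); w=np.linalg.svd(B[:,:2]-m)[2][0]; print(n,'crook mean',m,'dir',w, np.degrees(np.arctan2(w[1],w[0])),'extent',np.ptp((B[:,:2]-m)@w),'n',a.sum(),'zmax',np.sort(B[:,2])[-5:])
    q=B[(B[:,2]>.18)&(B[:,2]<.215)];print('  sleeve',np.median(q,0),len(q))
    a=(P[...,2]>.112)&(P[...,2]<.126)&(np.hypot(P[...,0]-.52,P[...,1]+.27)<.08); B=P[a]
    print(n,'rim',B.mean(0),(B.max(0)+B.min(0))/2,np.ptp(B,0),a.sum())
E
```

```text
Traceback (most recent call last):
  File "fit.py", line 6, in fitring
    Q=np.array([ray(n,a,b,.07)[:2] for a,b in zip(u,v) if np.hypot(*(ray(n,a,b,.07)[:2]-c))<.13])
                                                                     ~~~^^^^^^^^^^^
  File "h.py", line 6, in ray
    c=bot.calibration(n);K,R,t=map(np.array,(c['K'],c['R'],c['t']))
ValueError: time passes only in moves, steps and waits
```

```bash
python3 - <<'E'
s=open('h.py').read().replace('bot.calibration(','cal(').replace('def grab','''from functools import lru_cache
@lru_cache
def cal(n): return bot.calibration(n)
def grab''',1)
open('h.py','w').write(s)
E
cat > m.py <<'E'
from fit import *
D={n:np.load(n+'0.npz') for n in('top','scene')}
for n in D:
    for c0 in((.524,-.27),(.56,-.03)): print(n,'ring',fitring(D[n]['p'],n,c0))
    P=pts(n,D[n]['d'])
    lid=(abs(P[...,2]-.147)<.006)&(np.hypot(P[...,0]-.575,P[...,1]+.03)<.12)
    (x,y),r=cv2.minEnclosingCircle(P[lid][:,:2].astype(np.float32)); print(n,'pot rim circle',x,y,r, 'median z',np.median(P[lid][:,2]))
    k=(abs(P[...,2]-.174)<.006)&(np.hypot(P[...,0]-.575,P[...,1]+.03)<.12); print(n,'knob',np.nanmean(P[k],0),np.ptp(P[k],0))
    a=(P[...,2]>.195)&(P[...,2]<.235)&(P[...,0]>.46)&(P[...,0]<.575)&(P[...,1]>.25)&(P[...,1]<.42)
    A=P[a]; k=np.polyfit(A[:,0],A[:,1],1); print(n,'arm y=kx+b',k,'z med/std',np.median(A[:,2]),A[:,2].std(), 'dev',np.std(A[:,1]-np.polyval(k,A[:,0])))
    a=(P[...,2]>.205)&(P[...,0]>.4)&(P[...,0]<.7)&(P[...,1]>.25)&(P[...,1]<.42); print('tip minx',np.sort(P[a][:,0])[:6])
    a=(P[...,2]>.24)&(P[...,2]<.275)&(P[...,0]>.55)&(P[...,0]<.7)&(P[...,1]>.25)&(P[...,1]<.42); print(n,'post',np.mean(P[a],0),a.sum())
    a=(P[...,2]>.16)&(P[...,2]<.26)&(np.hypot(P[...,0]-.52,P[...,1]+.27)<.1); B=P[a]
    m=B[:,:2].mean(0); w=np.linalg.svd(B[:,:2]-m)[2][0]; print(n,'crook mean',m,'dir',w, np.degrees(np.arctan2(w[1],w[0])),'extent',np.ptp((B[:,:2]-m)@w),'n',a.sum(),'zmax',np.sort(B[:,2])[-5:])
    q=B[(B[:,2]>.18)&(B[:,2]<.215)];print('  sleeve',np.median(q,0),len(q))
    a=(P[...,2]>.112)&(P[...,2]<.126)&(np.hypot(P[...,0]-.52,P[...,1]+.27)<.08); B=P[a]
    print(n,'rim',B.mean(0),(B.max(0)+B.min(0))/2,np.ptp(B,0),a.sum())
E
python3 m.py
```

```text
top ring (array([ 0.52641867, -0.27092773]), 315, np.float64(6.249169382422813))
top ring (array([ 0.55414601, -0.02895306]), 199, np.float64(5.873577742195588))
top pot rim circle 0.5716454982757568 -0.014343123883008957 0.08051353693008423 median z 0.14839438726730048
top knob [ 0.57149633 -0.01456303  0.17407944] [0.03069943 0.03098923 0.01121848]
top arm y=kx+b [-0.22666558  0.45566377] z med/std 0.2110235600410924 0.0026602440869370227 dev 0.0029188506825866024
tip minx [0.43916233 0.4392394  0.43925652 0.44155675 0.44167272 0.44182891]
top post [0.59109965 0.32114088 0.25686155] 29
top crook mean [ 0.51691386 -0.28000042] dir [-0.60559153 -0.79577566] -127.27141975942568 extent 0.06833122297066921 n 102 zmax [0.24063216 0.24072436 0.24113192 0.24281373 0.24380927]
  sleeve [ 0.50146511 -0.29538881  0.19668079] 14
top rim [ 0.52600056 -0.26613865  0.11931096] [ 0.52584335 -0.26971906  0.11901269] [0.07290082 0.07321833 0.01125862] 118
scene ring (array([ 0.52699484, -0.26934113]), 209, np.float64(6.244746910209435))
scene ring (array([ 0.55654176, -0.02694846]), 176, np.float64(5.870092585080969))
scene pot rim circle 0.5741873979568481 -0.012569528073072433 0.08262021839618683 median z 0.14885671502060055
scene knob [ 0.57625764 -0.01273796  0.17435043] [0.0378774  0.03090765 0.01136097]
scene arm y=kx+b [-0.20197236  0.44581066] z med/std 0.2119732687696568 0.0022236983075994347 dev 0.0028554308433554982
tip minx [0.439099   0.44011567 0.44354253 0.44378604 0.44382411 0.44404766]
scene post [0.59542907 0.32277208 0.2546735 ] 41
scene crook mean [ 0.51772238 -0.28433784] dir [0.57330351 0.81934308] 55.01908734039978 extent 0.07232059025246126 n 112 zmax [0.24248657 0.24285634 0.24371027 0.24441399 0.2450511 ]
  sleeve [ 0.50897791 -0.29711965  0.19863934] 35
scene rim [ 0.52552114 -0.27063487  0.11976539] [ 0.52682497 -0.26992532  0.11878471] [0.07856119 0.07741386 0.01351294] 107
```

Emit:
{"method": "send_rows", "body": {
  "motion": [
    [[-1, 0.2, 0.2, 0.5, 0, 0, 0.1], [-1, 0.5, 0.5, 0.7, 0, 0, 0.2], [-1, 0.75, 0.75, 0.7, 0, 0, 0.3], [-1, 1, 1, 0.7, 0, 0, 0.344], [-1, 1, 1, 0.7, 0, 0, 0.344]]
  ],
  "force": 40
}}

```text
time: 0.72
ee_pos: [0.415, -0.4692, 0.3366]
tool_rot: [2.797, 1.429, 0.001]
ft_force: [-0.9, -0.5, -0.2]
opening: 0.0849
```

Emit:
{"method": "send_rows", "body": {
  "motion": [
    [[-1, 0.2, 0.35, 0, 0, 0, 0], [-1, 0.4, 0.7, 0, 0, 0, 0], [-1, 0.61, 1, 0, 0, 0, 0], [-1, 0.61, 1, 0, 0, 0, 0]]
  ]
}}

```text
time: 1.23
ee_pos: [0.5055, -0.3197, 0.336]
tool_rot: [-2.798, -1.427, -0.0]
ft_force: [-0.9, -0.5, 0.4]
opening: 0.0852
```

Emit:
{"method": "send_rows", "body": {
  "motion": [
    [[-1, 0, 0.138, -0.3, 0, 0, 0], [-1, 0, 0.138, -0.6, 0, 0, 0], [-1, 0, 0.138, -0.85, 0, 0, 0], [-1, 0, 0.138, -1, 0, 0, 0], [-1, 0, 0.138, -1, 0, 0, 0]]
  ]
}}

```text
time: 1.85
ee_pos: [0.5035, -0.3015, 0.1851]
tool_rot: [-2.8, -1.421, 0.002]
ft_force: [0.4, -0.2, 0.5]
opening: 0.0857
```

```bash
python3 - <<'E'
from h import *
o=[]
for n in('top','scene'):
    p,d=grab(n,n+'1'); u,v=proj(n,np.array([.5045,-.299,.202])).astype(int); o.append(cv2.resize(p[v-50:v+50,u-50:u+50],(400,400),interpolation=2))
cv2.imwrite('pics/g1.png',np.hstack(o)[...,::-1]); print(bot.state()['ee_pos'],bot.state()['ft_force'])
E
```

```text
[ 0.50443967 -0.30173732  0.18772185] [ 0.36102785 -0.63969666  0.70796219]
```

View pics/g1.png

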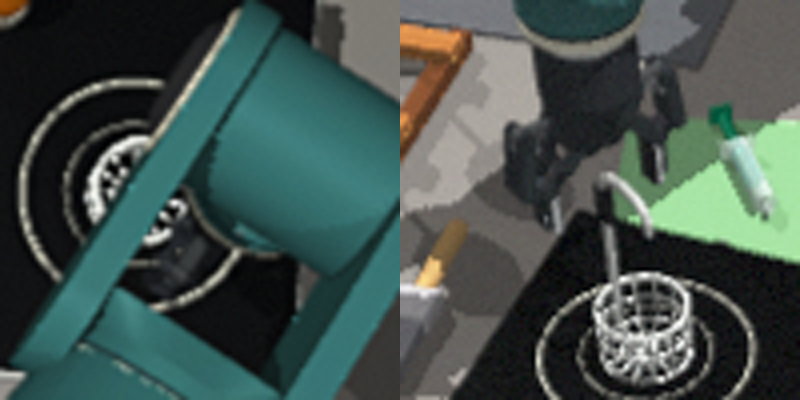

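The fingers straddle the sleeve (handle at about column 610, fingers at 550 and 655). Closing.

Emit:
{"method": "send_rows", "body": {
  "motion": [
    [[1, 0, 0, -0.02, 0, 0, 0], [1, 0, 0, -0.02, 0, 0, 0], [1, 0, 0, -0.02, 0, 0, 0], [1, 0, 0, -0.02, 0, 0, 0], [1, 0, 0, -0.02, 0, 0, 0]]
  ],
  "force": 50
}}

```text
time: 2.58
ee_pos: [0.5043, -0.3012, 0.1836]
tool_rot: [2.8, 1.423, 0.0]
ft_force: [-0.5, -0.8, 1.6]
opening: 0.0093
```

Emit:
{"method": "send_rows", "body": {
  "motion": [
    [[1, 0, 0, 0.2, 0, 0, 0], [1, 0, 0, 0.5, 0, 0, 0], [1, 0, 0, 0.8, 0, 0, 0], [1, 0, 0, 1, 0, 0, 0], [1, 0, 0, 1, 0, 0, 0]]
  ]
}}

```text
time: 3.2
ee_pos: [0.5046, -0.3013, 0.3353]
tool_rot: [2.798, 1.422, 0.003]
ft_force: [0.4, -0.8, -2.2]
opening: 0.0092
```

```bash
python3 - <<'E'
from h import *
o=[]
for n in('top','scene'):
    p,d=grab(n,n+'2'); s=bot.state(); u,v=proj(n,s['ee_pos']-[0,0,.03]).astype(int); o.append(cv2.resize(p[v-50:v+50,u-50:u+50],(400,400),interpolation=2))
cv2.imwrite('pics/g2.png',np.hstack(o)[...,::-1]); print(s['ee_pos'],s['ft_force'],s['tool_rot'],s['opening'])
P=pts('scene',d);e=s['ee_pos']
a=(P[...,2]>e[2]-.125)&(P[...,2]<e[2]-.03)&(np.hypot(P[...,0]-e[0],P[...,1]-e[1])<.1);B=P[a]
print('rim/handle', (B.max(0)+B.min(0))/2,np.ptp(B,0),B[B[:,2]<e[2]-.06].mean(0))
E
```

```text
[ 0.50412192 -0.30101284  0.3319021 ] [ 0.79595071 -0.92722668 -2.66545692] [-2.79975559e+00 -1.42255961e+00  1.10422182e-03] 0.009515034727155912
rim/handle [ 0.52778581 -0.27005402  0.25855396] [0.08257216 0.07644393 0.08610631] [ 0.52757588 -0.26943864  0.24335259]
```

View pics/g2.png

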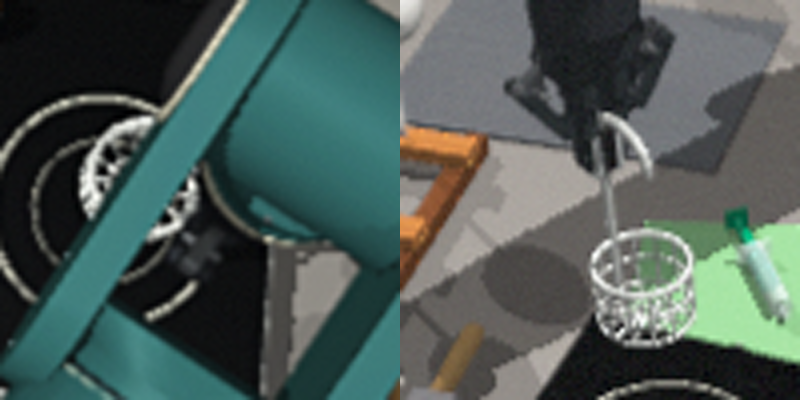

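Held upright with 2.3 N hanging. Carrying it to a point beside the arm.

Emit:
{"method": "send_rows", "body": {
  "motion": [
    [[1, 0, 0.25, 0, 0, 0, 0.08], [1, 0, 0.55, 0, 0, 0, 0.17], [1, 0, 0.85, 0, 0, 0, 0.267], [1, 0, 1, 0, 0, 0, 0.267]]
  ]
}}

```text
time: 3.8
ee_pos: [0.5038, -0.1492, 0.3314]
tool_rot: [-2.438, -1.978, 0.002]
ft_force: [0.8, 0.7, -1.7]
opening: 0.0095
```

Emit:
{"method": "send_rows", "body": {
  "motion": [
    [[1, 0, 0.35, 0, 0, 0, 0], [1, 0, 0.7, 0, 0, 0, 0], [1, 0, 1, 0, 0, 0, 0]]
  ]
}}

```text
time: 4.18
ee_pos: [0.5036, 0.0007, 0.3313]
tool_rot: [-2.442, -1.974, 0.003]
ft_force: [1.0, -0.6, -1.4]
opening: 0.0097
```

Emit:
{"method": "send_rows", "body": {
  "motion": [
    [[1, 0, 0.35, 0, 0, 0, 0], [1, 0, 0.7, 0, 0, 0, 0], [1, 0, 1, 0, 0, 0, 0], [1, 0, 1, 0, 0, 0, 0]]
  ]
}}

```text
time: 4.68
ee_pos: [0.5036, 0.1513, 0.331]
tool_rot: [-2.439, -1.978, 0.004]
ft_force: [0.4, -1.1, -1.5]
opening: 0.0095
```

Emit:
{"method": "send_rows", "body": {
  "motion": [
    [[1, -0.07, 0.3, 0, 0, 0, 0], [1, -0.14, 0.5, 0, 0, 0, 0], [1, -0.16, 0.63, 0, 0, 0, 0], [1, -0.16, 0.63, 0, 0, 0, 0], [1, -0.16, 0.63, 0, 0, 0, 0]]
  ]
}}

```text
time: 5.3
ee_pos: [0.4805, 0.2426, 0.3329]
tool_rot: [2.444, 1.974, -0.001]
ft_force: [-0.6, -0.1, -2.4]
opening: 0.009
```

```bash
cat > chk.py <<'E'
import sys
from h import *
tag=sys.argv[1];o=[]
for n in('top','scene'):
    p,d=grab(n,n+tag); s=bot.state(); u,v=proj(n,np.array([.49,.3,.2])).astype(int); u=min(max(u,60),580);v=min(max(v,60),340);o.append(cv2.resize(p[v-60:v+60,u-60:u+60],(400,400),interpolation=2))
    P=pts(n,d);e=s['ee_pos']
    a=(P[...,2]>e[2]-.118)&(P[...,2]<e[2]-.06)&(np.hypot(P[...,0]-e[0],P[...,1]-e[1])<.1);B=P[a]
    print(n,'basket body',(B.max(0)+B.min(0))/2,np.ptp(B,0),B.mean(0),len(B))
cv2.imwrite(f'pics/g{tag}.png',np.hstack(o)[...,::-1])
for k in('time','ee_pos','ft_force','tool_rot','opening'):print(k,s[k])
E
python3 chk.py 3
```

```text
top basket body [0.49530694 0.25396203 0.24466202] [0.05198947 0.03092332 0.05615361] [0.49664409 0.24798853 0.24606327] 102
scene basket body [0.48930043 0.27914288 0.24513318] [0.08304629 0.07811858 0.05599089] [0.4903765  0.27879444 0.24477776] 448
time 5.4
ee_pos [0.48057359 0.24257208 0.33318539]
ft_force [ 0.15907877  0.00682028 -1.68046821]
tool_rot [ 2.44414062e+00  1.97351338e+00 -3.15992092e-04]
opening 0.009151506576883572
```

Emit:
{"method": "send_rows", "body": {
  "motion": [
    [[1, 0, 0, -0.25, 0, 0, 0], [1, 0, 0, -0.5, 0, 0, 0], [1, 0, 0, -0.72, 0, 0, 0], [1, 0, 0, -0.72, 0, 0, 0]]
  ]
}}

```text
time: 5.9
ee_pos: [0.4797, 0.2425, 0.2232]
tool_rot: [-2.443, -1.973, 0.006]
ft_force: [0.3, 0.5, -1.9]
opening: 0.0092
```

```bash
python3 chk.py 4
```

```text
top basket body [0.49624797 0.25076647 0.13638196] [0.0481002  0.02486731 0.05322815] [0.49665545 0.24663454 0.13245556] 53
scene basket body [0.48813469 0.27847219 0.13801148] [0.08339398 0.07629406 0.05579569] [0.49086856 0.27880462 0.13727482] 396
time 6.0
ee_pos [0.4806338  0.24314009 0.22665057]
ft_force [ 0.51129913  0.77413452 -1.18041851]
tool_rot [2.44358118e+00 1.97399574e+00 1.48001965e-03]
opening 0.009290776891239942
```

View pics/g4.png

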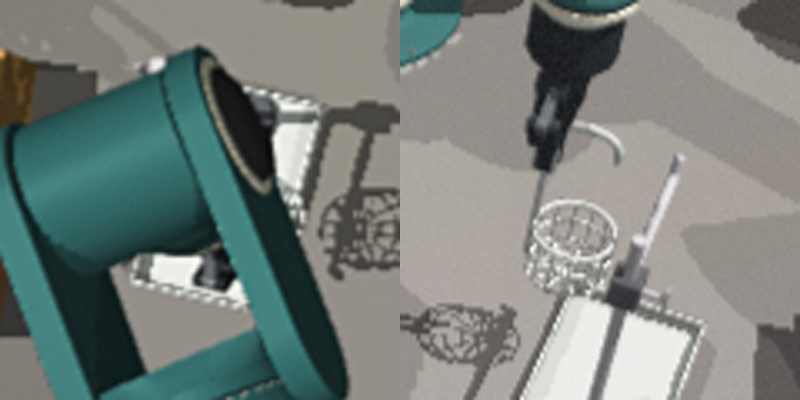

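The basket stands beside the arm (rod from about (640,240) to (680,160) in the crop), with the crook facing it. Sliding the rod in under the lip.

Emit:
{"method": "send_rows", "body": {
  "motion": [
    [[1, 0.02, 0.12, 0, 0, 0, 0], [1, 0.045, 0.24, 0, 0, 0, 0], [1, 0.07, 0.36, 0, 0, 0, 0], [1, 0.089, 0.477, 0, 0, 0, 0], [1, 0.089, 0.477, 0, 0, 0, 0]]
  ]
}}

```text
time: 6.62
ee_pos: [0.4935, 0.3164, 0.2249]
tool_rot: [-2.442, -1.977, 0.001]
ft_force: [0.1, 0.5, -2.7]
opening: 0.0091
```

```bash
python3 chk.py 5; python3 - <<'E'
from h import *
d=np.load('scene5.npz')['d'];P=pts('scene',d)
for x0,x1 in((.44,.48),(.48,.52),(.52,.57)):
    a=(P[...,2]>.195)&(P[...,2]<.235)&(P[...,0]>x0)&(P[...,0]<x1)&(P[...,1]>.325)&(P[...,1]<.38);print(x0,a.sum(),np.median(P[a],0))
a=(P[...,2]>.23)&(P[...,2]<.29)&(P[...,0]>.47)&(P[...,0]<.55)&(P[...,1]>.32)&(P[...,1]<.42)
print('crook',np.round(P[a],3).tolist()[:40])
E
```

```text
top basket body [0.53506502 0.33582492 0.13611391] [0.116186   0.04731084 0.05583359] [0.52329304 0.32342987 0.13539904] 136
scene basket body [0.52725841 0.35146591 0.13644766] [0.12986918 0.07739828 0.05718347] [0.50267597 0.35856195 0.13763196] 278
time 6.725
ee_pos [0.49349188 0.31520081 0.22507875]
ft_force [ 0.37403012 -0.54272975 -1.28827685]
tool_rot [ 2.44264174e+00  1.97552681e+00 -9.65866113e-04]
opening 0.009291052398985087
0.44 41 [0.45868576 0.35344998 0.21406205]
0.48 37 [0.50054516 0.34385257 0.21283838]
0.52 22 [0.53211426 0.33730609 0.21178469]
crook [[0.511, 0.323, 0.289], [0.499, 0.333, 0.28], [0.502, 0.335, 0.284], [0.498, 0.338, 0.281], [0.5, 0.34, 0.284], [0.5, 0.343, 0.283], [0.499, 0.346, 0.283], [0.516, 0.324, 0.29], [0.514, 0.326, 0.289], [0.514, 0.329, 0.29], [0.501, 0.333, 0.279], [0.503, 0.336, 0.281], [0.5, 0.339, 0.279], [0.501, 0.341, 0.28], [0.499, 0.344, 0.28], [0.504, 0.346, 0.284], [0.502, 0.349, 0.283], [0.5, 0.351, 0.282], [0.511, 0.325, 0.282], [0.505, 0.336, 0.279], [0.503, 0.339, 0.278], [0.503, 0.342, 0.278], [0.5, 0.344, 0.277], [0.505, 0.346, 0.281], [0.501, 0.35, 0.279], [0.505, 0.352, 0.282], [0.505, 0.354, 0.284], [0.5, 0.357, 0.279], [0.508, 0.326, 0.276], [0.505, 0.347, 0.278], [0.505, 0.35, 0.278], [0.504, 0.352, 0.278], [0.505, 0.355, 0.28], [0.499, 0.358, 0.275], [0.507, 0.36, 0.282], [0.502, 0.363, 0.279], [0.509, 0.327, 0.273], [0.507, 0.355, 0.278], [0.508, 0.358, 0.279], [0.506, 0.361, 0.278]]
```

View pics/g5.png

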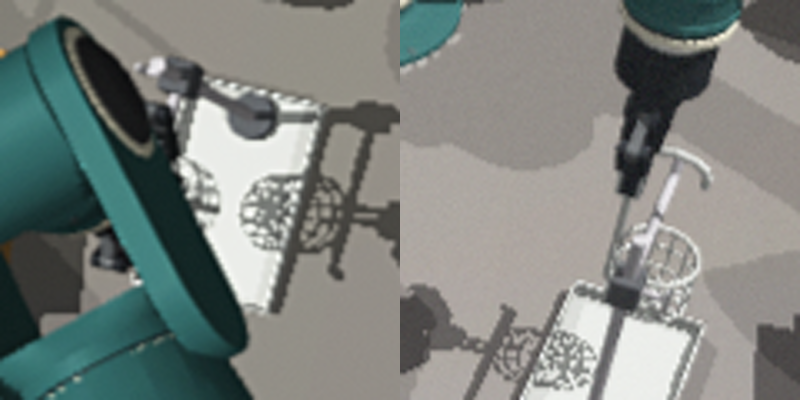

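The rod lies under the crook (crook arc at about (690,165), rod from (665,180) to (635,270)). Lowering to feel for contact.

Emit:
{"method": "send_rows", "body": {
  "motion": [
    [[1, 0, 0, -0.15, 0, 0, 0], [1, 0, 0, -0.25, 0, 0, 0], [1, 0, 0, -0.3, 0, 0, 0], [1, 0, 0, -0.3, 0, 0, 0]]
  ]
}}

```text
time: 7.22
ee_pos: [0.4934, 0.3147, 0.1796]
tool_rot: [-2.443, -1.974, 0.002]
ft_force: [-0.9, 0.3, -2.1]
opening: 0.0094
```

Emit:
{"method": "send_rows", "body": {
  "motion": [
    [[1, 0, 0, -0.02, 0, 0, 0], [1, 0, 0, -0.04, 0, 0, 0], [1, 0, 0, -0.053, 0, 0, 0]]
  ]
}}

```text
time: 7.6
ee_pos: [0.4936, 0.315, 0.1723]
tool_rot: [2.443, 1.975, 0.0]
ft_force: [-0.3, 0.2, -2.4]
opening: 0.0093
```

Emit:
{"method": "send_rows", "body": {
  "motion": [
    [[1, 0, 0, -0.01, 0, 0, 0], [1, 0, 0, -0.02, 0, 0, 0]]
  ]
}}

```text
time: 7.85
ee_pos: [0.4936, 0.315, 0.1693]
tool_rot: [-2.443, -1.975, -0.0]
ft_force: [0.8, -0.4, -1.3]
opening: 0.0095
```

Emit:
{"method": "send_rows", "body": {
  "motion": [
    [[1, 0, 0, -0.01, 0, 0, 0], [1, 0, 0, -0.015, 0, 0, 0]]
  ]
}}

```text
time: 8.1
ee_pos: [0.4936, 0.3149, 0.167]
tool_rot: [-2.443, -1.975, 0.0]
ft_force: [0.2, -0.1, -2.2]
opening: 0.0093
```

Emit:
{"method": "send_rows", "body": {
  "motion": [
    [[1, 0, 0, -0.01, 0, 0, 0], [1, 0, 0, -0.01, 0, 0, 0]]
  ]
}}

```text
time: 8.35
ee_pos: [0.4935, 0.3149, 0.1654]
tool_rot: [-2.443, -1.975, 0.0]
ft_force: [-0.3, 0.0, -3.3]
opening: 0.0097
```

Emit:
{"method": "send_rows", "body": {
  "motion": [
    [[1, 0, 0, -0.008, 0, 0, 0], [1, 0, 0, -0.008, 0, 0, 0]]
  ]
}}

```text
time: 8.6
ee_pos: [0.4935, 0.3149, 0.1643]
tool_rot: [-2.443, -1.975, 0.0]
ft_force: [-0.8, 0.2, -1.5]
opening: 0.0094
```

Emit:
{"method": "send_rows", "body": {
  "motion": [
    [[1, 0, 0, -0.008, 0, 0, 0], [1, 0, 0, -0.008, 0, 0, 0]]
  ]
}}

```text
time: 8.85
ee_pos: [0.4936, 0.3149, 0.1631]
tool_rot: [-2.443, -1.975, 0.0]
ft_force: [-0.2, 0.3, -2.0]
opening: 0.0096
```

Emit:
{"method": "send_rows", "body": {
  "motion": [
    [[1, 0, 0, -0.008, 0, 0, 0], [1, 0, 0, -0.008, 0, 0, 0]]
  ]
}}

```text
time: 9.1
ee_pos: [0.4938, 0.3151, 0.1626]
tool_rot: [2.443, 1.975, 0.002]
ft_force: [-1.3, -0.4, 4.2]
opening: 0.0094
```

Emit:
{"method": "send_rows", "body": {
  "motion": [
    [[1, 0, 0, -0.008, 0, 0, 0], [1, 0, 0, -0.008, 0, 0, 0]]
  ]
}}

```text
time: 9.35
ee_pos: [0.4939, 0.3153, 0.1622]
tool_rot: [2.443, 1.975, 0.003]
ft_force: [-2.6, -1.4, 10.2]
opening: 0.0093
```

Contact came at TCP 0.163, which puts the arm top near 0.212 as measured. The arm now carries about 12 N, so I'll hold there.

Emit:
{"method": "send_rows", "body": {
  "motion": [
    [[1, 0, 0, 0, 0, 0, 0], [1, 0, 0, 0, 0, 0, 0], [1, 0, 0, 0, 0, 0, 0], [1, 0, 0, 0, 0, 0, 0]]
  ]
}}

```text
time: 9.85
ee_pos: [0.494, 0.3153, 0.1622]
tool_rot: [2.443, 1.975, 0.003]
ft_force: [-2.8, -0.8, 10.6]
opening: 0.0093
```

Emit:
{"method": "send_rows", "body": {
  "motion": [
    [[1, 0, 0, 0.008, 0, 0, 0], [1, 0, 0, 0.012, 0, 0, 0]]
  ]
}}

```text
time: 10.1
ee_pos: [0.4936, 0.3151, 0.1627]
tool_rot: [-2.443, -1.975, -0.001]
ft_force: [0.8, 0.8, 0.3]
opening: 0.0096
```

Emit:
{"method": "send_rows", "body": {
  "motion": [
    [[0.7, 0, 0, 0, 0, 0, 0], [0.4, 0, 0, 0, 0, 0, 0], [0.1, 0, 0, 0, 0, 0, 0], [0, 0, 0, 0, 0, 0, 0], [0, 0, 0, 0, 0, 0, 0]]
  ]
}}

```text
time: 10.72
ee_pos: [0.4936, 0.315, 0.1626]
tool_rot: [-2.443, -1.975, 0.0]
ft_force: [0.3, -0.3, -0.5]
opening: 0.0431
```

```bash
python3 chk.py 6
```

```text
top basket body [0.53915075 0.33089695 0.07309543] [0.1071277  0.03110203 0.05485984] [0.52917519 0.3230079  0.0723916 ] 79
scene basket body [0.52776082 0.35420082 0.07396324] [0.13130071 0.07756669 0.05720639] [0.51067453 0.35901021 0.07224926] 286
time 10.825
ee_pos [0.49358352 0.31499541 0.16259861]
ft_force [ 0.06536037  0.79280611 -0.06191551]
tool_rot [2.44321673e+00 1.97489822e+00 5.51905892e-05]
opening 0.04263296147799641
```

View pics/g6.png

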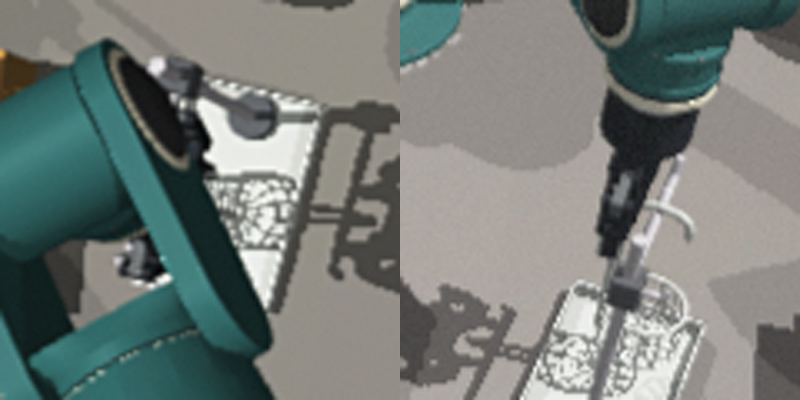

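The crook sits on the rod at about (680,215) and the fingers are clear. Going straight up.

Emit:
{"method": "send_rows", "body": {
  "motion": [
    [[0, 0, 0, 0.05, 0, 0, 0], [0, 0, 0, 0.2, 0, 0, 0], [0, 0, 0, 0.5, 0, 0, 0], [0, 0, 0, 0.8, 0, 0, 0], [0, 0, 0, 1, 0, 0, 0]]
  ]
}}

```text
time: 11.45
ee_pos: [0.4936, 0.315, 0.317]
tool_rot: [2.443, 1.975, 0.006]
ft_force: [0.9, -0.3, 0.4]
opening: 0.0427
```

```bash
python3 - <<'E'
from fit import *
s=bot.state();print(s['ee_pos'],s['tool_rot'],s['ft_force'],s['joint_positions'])
for n in('top','scene'):
    p,d=grab(n,n+'7');P=pts(n,d)
    a=(P[...,2]>.13)&(P[...,2]<.182)&(np.hypot(P[...,0]-.573,P[...,1]+.013)<.11)
    lid=a&(abs(P[...,2]-.147)<.006)
    (x,y),r=cv2.minEnclosingCircle(P[lid][:,:2].astype(np.float32)); print(n,'pot rim',x,y,r,lid.sum())
    k=(abs(P[...,2]-.174)<.006)&(np.hypot(P[...,0]-.575,P[...,1]+.03)<.12); print('knob',np.nanmean(P[k],0),np.ptp(P[k],0))
    print('ring',fitring(p,n,(.5265,-.270)))
    a=(P[...,2]>.03)&(P[...,2]<.1)&(P[...,0]>.4)&(P[...,0]<.58)&(P[...,1]>.27)&(P[...,1]<.42);B=P[a];print('basket',np.median(B,0),np.ptp(B,0))
E
```

```text
[0.49362261 0.31500432 0.31701958] [2.44284184 1.97452159 0.00553123] [ 0.91231178 -0.33847595  0.41054605] [ 5.24429084e-01 -9.04754429e-02  1.51273066e+00  1.64004249e-05
  1.71577516e+00  7.35678476e-01]
top pot rim 0.571376383304596 -0.014154012314975262 0.08066046237945557 2014
knob [ 0.57128454 -0.01420219  0.17367832] [0.03116696 0.03093023 0.01101114]
ring (array([ 0.52659302, -0.27081557]), 333, np.float64(6.24928615180719))
basket [0.50602698 0.35003002 0.05496531] [0.0746286  0.07744494 0.05731222]
scene pot rim 0.575160026550293 -0.01471509225666523 0.08277985453605652 1288
knob [ 0.57654256 -0.01291254  0.1743708 ] [0.03276157 0.03228102 0.01161275]
ring (array([ 0.52717792, -0.26897795]), 219, np.float64(6.24550504548681))
basket [0.51128164 0.36304253 0.06282903] [0.0802162  0.07748619 0.05448268]
```

Emit:
{"method": "send_rows", "body": {
  "motion": [
    [[-1, 0.1, -0.3, 0, 0, 0, 0], [-1, 0.2, -0.6, 0, 0, 0, 0], [-1, 0.33, -1, 0, 0, 0, 0], [-1, 0.33, -1, 0, -0.0875, 0.0158, 0.021], [-1, 0.33, -1, 0, -0.0875, 0.0158, 0.021]]
  ]
}}

```text
time: 12.18
ee_pos: [0.5433, 0.1651, 0.3127]
tool_rot: [2.337, 1.954, -0.162]
ft_force: [-0.5, 0.5, -0.7]
opening: 0.0854
```

Emit:
{"method": "send_rows", "body": {
  "motion": [
    [[-1, 0.15, -0.25, 0, 0, 0, 0], [-1, 0.32, -0.507, 0, 0, 0, 0], [-1, 0.32, -0.507, -0.3, 0, 0, 0], [-1, 0.32, -0.507, -0.6, 0, 0, 0], [-1, 0.32, -0.507, -0.8, 0, 0, 0]]
  ]
}}

```text
time: 12.8
ee_pos: [0.5904, 0.0898, 0.1908]
tool_rot: [2.338, 1.956, -0.16]
ft_force: [1.5, 0.5, -0.4]
opening: 0.0855
```

```bash
python3 - <<'E'
from fit import *
from scipy.spatial.transform import Rotation as R
s=bot.state();print(s['ee_pos'],s['ft_force'],s['opening']);print(R.from_rotvec(s['tool_rot']).as_matrix().T)
o=[]
for n in('top','scene'):
    p,d=grab(n,n+'8'); u,v=proj(n,np.array([.58,.03,.14])).astype(int); o.append(cv2.resize(p[v-55:v+55,u-55:u+55],(400,400),interpolation=2))
cv2.imwrite('pics/g8.png',np.hstack(o)[...,::-1])
E
```

```text
[0.59039808 0.08984821 0.19078287] [ 1.4616069   0.46897226 -0.41475359] 0.08549067619181967
[[ 0.17525664  0.97496956 -0.1368191 ]
 [ 0.98425272 -0.17676323  0.00115519]
 [-0.02305831 -0.13486703 -0.99059538]]
```

View pics/g8.png

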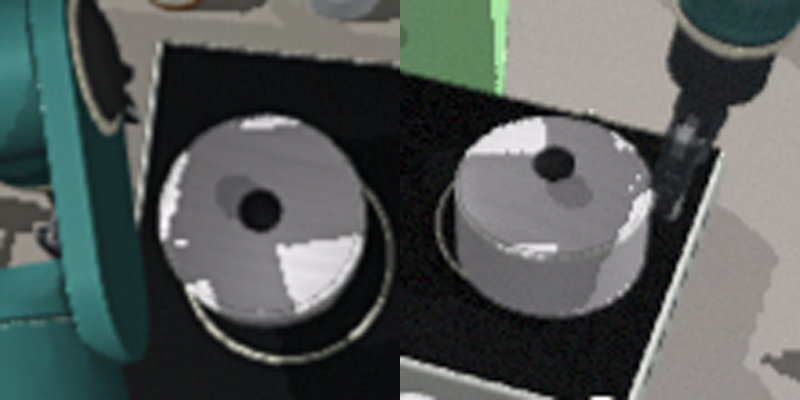

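The fingers are clear of the wall on the +y side (gripper at (680,190) in the scene crop), leaning away from the pot. I'll descend, then approach.

Emit:
{"method": "send_rows", "body": {
  "motion": [
    [[-1, 0, 0, -0.3, 0, 0, 0], [-1, 0, 0, -0.55, 0, 0, 0], [-1, 0, 0, -0.65, 0, 0, 0], [-1, 0, 0, -0.65, 0, 0, 0]]
  ]
}}

```text
time: 13.4
ee_pos: [0.5913, 0.0893, 0.096]
tool_rot: [2.337, 1.954, -0.16]
ft_force: [-0.3, -0.4, 0.5]
opening: 0.0853
```

Emit:
{"method": "send_rows", "body": {
  "motion": [
    [[-1, -0.009, -0.05, 0, 0, 0, 0], [-1, -0.018, -0.1, 0, 0, 0, 0], [-1, -0.02, -0.12, 0, 0, 0, 0], [-1, -0.02, -0.12, 0, 0, 0, 0]]
  ]
}}

```text
time: 13.9
ee_pos: [0.5881, 0.0706, 0.0955]
tool_rot: [2.337, 1.953, -0.161]
ft_force: [-0.3, -0.4, 0.4]
opening: 0.0856
```

Emit:
{"method": "send_rows", "body": {
  "motion": [
    [[-1, -0.005, -0.02, 0, 0, 0, 0], [-1, -0.008, -0.04, 0, 0, 0, 0], [-1, -0.012, -0.06, 0, 0, 0, 0], [-1, -0.015, -0.08, 0, 0, 0, 0]]
  ]
}}

```text
time: 14.4
ee_pos: [0.5858, 0.0589, 0.0951]
tool_rot: [2.337, 1.954, -0.161]
ft_force: [0.1, 4.1, -0.5]
opening: 0.0853
```

Contact at about 4 N. Pushing in stages.

Emit:
{"method": "send_rows", "body": {
  "motion": [
    [[-1, -0.02, -0.11, 0, 0, 0, 0], [-1, -0.045, -0.25, 0, 0, 0, 0], [-1, -0.07, -0.39, 0, 0, 0, 0], [-1, -0.095, -0.53, 0, 0, 0, 0], [-1, -0.119, -0.656, 0, 0, 0, 0]]
  ]
}}

```text
time: 15.02
ee_pos: [0.5677, -0.0408, 0.0951]
tool_rot: [2.337, 1.953, -0.161]
ft_force: [0.5, 4.6, -0.2]
opening: 0.0855
```

```bash
cat > pot.py <<'E'
import sys
from fit import *
tag=sys.argv[1];s=bot.state();e=s['ee_pos'];c0=e[:2]+.0745*np.array([-.1777,-.984])
for n in('top','scene'):
    p,d=grab(n,n+tag);P=pts(n,d);r=np.hypot(P[...,0]-c0[0],P[...,1]-c0[1])
    k=(abs(P[...,2]-.174)<.006)&(r<.035); print(n,'knob',np.nanmean(P[k],0)[:2],np.ptp(P[k],0)[:2],k.sum())
    l=(abs(P[...,2]-.147)<.006)&(r<.1);q=P[l][:,:2].astype(np.float32);print('  rim',cv2.minEnclosingCircle(q))
    print('  ring',fitring(p,n,(.5268,-.270)))
print(s['time'],e,s['ft_force'],'expected pot',c0)
E
python3 pot.py 9
```

```text
top knob [ 0.55377432 -0.11361325] [0.03129549 0.03048974] 114
  rim ((0.5535022616386414, -0.11436312645673752), 0.08029954880475998)
  ring (array([ 0.5268956 , -0.27030568]), 260, np.float64(6.142869073229228))
scene knob [ 0.5575272  -0.11468502] [0.03209257 0.03482386] 78
  rim ((0.5507537126541138, -0.10661119967699051), 0.09045511484146118)
  ring (array([ 0.52614785, -0.26895138]), 188, np.float64(6.191623086138369))
15.025 [ 0.56768479 -0.04076684  0.09508777] [ 0.51555562  4.59862964 -0.19703895] expected pot [ 0.55444614 -0.11407484]
```

Emit:
{"method": "send_rows", "body": {
  "motion": [
    [[-1, -0.025, -0.14, 0, 0, 0, 0], [-1, -0.05, -0.28, 0, 0, 0, 0], [-1, -0.074, -0.42, 0, 0, 0, 0], [-1, -0.098, -0.56, 0, 0, 0, 0], [-1, -0.119, -0.68, 0, 0, 0, 0]]
  ]
}}

```text
time: 15.75
ee_pos: [0.5501, -0.1419, 0.0951]
tool_rot: [2.337, 1.954, -0.161]
ft_force: [1.3, 4.6, 0.1]
opening: 0.0855
```

Emit:
{"method": "send_rows", "body": {
  "motion": [
    [[-1, -0.02, -0.11, 0, 0, 0, 0], [-1, -0.041, -0.235, 0, 0, 0, 0], [-1, -0.041, -0.235, 0, 0, 0, 0]]
  ]
}}

```text
time: 16.12
ee_pos: [0.5437, -0.1778, 0.0951]
tool_rot: [2.338, 1.952, -0.162]
ft_force: [-0.9, 0.4, -0.0]
opening: 0.0854
```

```bash
python3 pot.py 10
```

```text
top knob [ 0.52953802 -0.25150783] [0.0310935  0.03092432] 112
  rim ((0.5290082693099976, -0.25337958335876465), 0.08038733899593353)
  ring (array([ 0.53413279, -0.25810711]), 153, np.float64(5.8287285874075705))
scene knob [ 0.53376644 -0.2498732 ] [0.0295531  0.03188834] 70
  rim ((0.5281528234481812, -0.24341970682144165), 0.08960449695587158)
  ring (array([ 0.52612267, -0.2695926 ]), 146, np.float64(6.2663553142634925))
16.125 [ 0.54373167 -0.17775003  0.09510772] [-0.88467775  0.4099712  -0.046075  ] expected pot [ 0.53049302 -0.25105803]
```

Emit:
{"method": "send_rows", "body": {
  "motion": [
    [[-1, -0.008, -0.04, 0, 0, 0, 0], [-1, -0.016, -0.085, 0, 0, 0, 0], [-1, -0.022, -0.127, 0, 0, 0, 0], [-1, -0.022, -0.127, 0, 0, 0, 0]]
  ]
}}

```text
time: 16.73
ee_pos: [0.5406, -0.196, 0.0951]
tool_rot: [2.337, 1.954, -0.162]
ft_force: [0.3, 0.9, -0.1]
opening: 0.0855
```

Emit:
{"method": "send_rows", "body": {
  "motion": [
    [[-1, 0.03, 0.15, 0, 0, 0, 0], [-1, 0.06, 0.35, 0, 0, 0, 0], [-1, 0.06, 0.35, 0.4, 0, 0, 0], [-1, 0.06, 0.35, 0.8, 0, 0, 0], [-1, 0.06, 0.35, 1, 0, 0, 0]]
  ]
}}

```text
time: 17.35
ee_pos: [0.5502, -0.1433, 0.249]
tool_rot: [2.334, 1.951, -0.158]
ft_force: [0.7, -0.0, -1.0]
opening: 0.0853
```

Emit:
{"method": "send_rows", "body": {
  "motion": [
    [[-1, -0.3, 0.2, 0.2, 0, 0, 0], [-1, -0.6, 0.4, 0.2, 0, 0, 0], [-1, -0.8, 0.5, 0.2, 0, 0, 0], [-1, -0.8, 0.5, 0.2, 0, 0, 0]]
  ]
}}

```text
time: 17.85
ee_pos: [0.4286, -0.0676, 0.2759]
tool_rot: [2.335, 1.954, -0.159]
ft_force: [0.1, -0.2, 0.1]
opening: 0.0855
```

```bash
cat > fin.py <<'E'
from fit import *
for n in('top','scene'):
    p,d=grab(n,n+'11');P=pts(n,d);r=np.hypot(P[...,0]-.527,P[...,1]+.27)
    k=(abs(P[...,2]-.174)<.006)&(r<.04); print(n,'knob',np.nanmean(P[k],0),np.ptp(P[k],0)[:2])
    l=(abs(P[...,2]-.147)<.006)&(r<.1);print('  rim',cv2.minEnclosingCircle(P[l][:,:2].astype(np.float32)))
    a=(P[...,2]>.03)&(P[...,2]<.11)&(P[...,0]>.4)&(P[...,0]<.58)&(P[...,1]>.27)&(P[...,1]<.42);B=P[a];print('  basket',(B.max(0)+B.min(0))/2,np.ptp(B,0))
    cv2.imwrite(f'pics/{n}11.png',p[...,::-1])
s=bot.state();print(s['time'],s['ee_pos'],s['ft_force'],np.abs(s['joint_velocities']).max())
a=cv2.imread('pics/top11.png')[130:330,130:450];b=cv2.imread('pics/scene11.png')[110:310,180:500]
cv2.imwrite('pics/f11.png',np.vstack([cv2.resize(x,(480,300)) for x in(a,b)]))
E
python3 fin.py
```

```text
top knob [ 0.52720709 -0.26743485  0.17370867] [0.03129417 0.03063779]
  rim ((0.5259879231452942, -0.26948216557502747), 0.0802435576915741)
  basket [0.50248243 0.35712459 0.07509215] [0.07446439 0.07733316 0.0615046 ]
scene knob [ 0.53081623 -0.2663504   0.17420832] [0.03471518 0.03272545]
  rim ((0.5270653367042542, -0.2687763273715973), 0.0832139253616333)
  basket [0.5041778  0.35767966 0.07751069] [0.08193659 0.07855184 0.06173662]
17.95 [ 0.42988189 -0.06834528  0.27542037] [ 0.11408686  0.15781778 -0.40114033] 0.025607415294990773
```

View pics/f11.png

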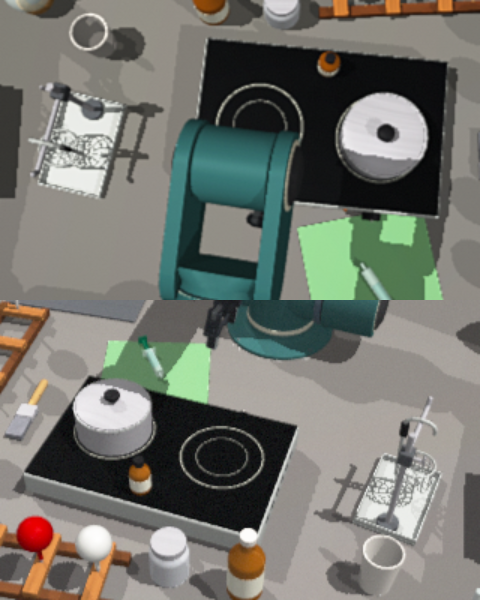

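The pot sits on the right ring (top crop (385,135)) about 2–3 mm off centre, the basket hangs on the arm, and the robot is clear. Handing in.

```bash
python3 -c "from cell import bot; print(bot.close_job())"
```

```text
the job is handed in; nothing more can be done
None
```

The basket now hangs from the drip stand's arm and the pot stands centred on the right ring. I handed the job in at about 18 s; no verdict is reported.

- **Basket:** I pinched it by the sleeve and slid its crook in over the arm from the side. Lowering it, I felt the arm's top at about 0.212 m, matching the camera. I tugged down with about 12 N for roughly 0.6 s while still holding it, then let go and backed off straight up. The last pictures show it hanging with its body about 15 mm from the drip point in plan. Its tilt was judged by eye only.
- **Pot:** I pushed it with both open fingers on its wall, leaning the gripper away from the lid. It needed about 4.6 N and moved 0.26 m, and its height did not change in the pictures. The start was about 22 mm off its own ring centre, so I aimed at the measured right ring rather than 240 mm straight across.
- **Last checks:** The pot's rim circle was about 1–2 mm from the ring centre in both views. The knob reading was about 3 mm off from above. From the scene camera it was about 5 mm off, but that camera has read the knob 3–5 mm high in x throughout. The knob height (0.174 m) agrees with a seated lid.
- **Bystanders:** They look unmoved in the last pictures. I did not measure them individually. The gripper was clear of everything at the end.

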